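Tighten a view cell's window lock ring with a pin spanner

ROBOT

A 7-joint arm with a two-finger parallel gripper is mounted at the origin on a cart in front of the work surface, level with it; the furniture and walls round the work are solid. World frame = base frame: x ahead of the robot, y to its left, z up, the work surface at z = 0. Lengths are in m, angles in rad, forces in N, time in s.
With the tool pointing down it reaches from about 0.425 to 0.8 m from the base axis. Payload 8.3 kg.
Tool frame: the origin (TCP) lies at the very end of the fingers, on their centre line; the grasp point (between the pads) lies 19 mm behind it; z points along the fingers, y is the line along which they close (so a half turn about z gives the same grasp; the last joint's range is limited). The gripper opens to 85 mm and grips with 20 to 120 N. Pads are 22 mm wide; open, the fingers measure 114 mm over their backs; the gripper's body (76 mm by 85 mm) begins 54 mm behind the grasp point. The pads swing forward as they close: fully open they stand 13 mm farther back than shut.
Start: joints at [1.045, 0.383, 0.016, 1.37, -0.006, 1.388, -0.046], TCP at [0.279, -0.559, 0.205] pointing down, gripper open.
Joint ranges: [-2.95, 2.95], [-0.25, 2.06], [-1.52, 1.56], [0.18, 2.33], [-1.44, 4.58], [0.02, 2.06], [-3.01, 3.01]. Speed limits (rad/s): [2.39, 2.39, 3.01, 3.01, 3.14, 3.14, 3.14].

INTERFACE

Orientations are given as a rotation vector (axis times angle).
In Python, from rig import read_state, snapshot, sign_off, trace gives the robot as it stands.
- The arm moves only by the shell command python3 -m creep 'ROWS' [OPENING]. ROWS is JSON, one flat list of numbers, 6 for each row, row after row: the shift along the world's x, y, z in m, then the turn, a rotation vector about the world's x, y, z in rad. In form: [dx, dy, dz, ax, ay, az, dx, dy, dz, ax, ay, az, ...]. A call has 1 to 20 rows; each row is the pose to reach, as a shift and turn from the pose commanded when the call began; what a row does not reach only later rows make up. A row lasts 1/10 s, in which the tool goes at most 50 mm and 8.59 degrees, less where a joint would pass 70% of its speed; a pose out of reach is approached as far as the arm can. A call with a gripper value outside its range is refused whole. OPENING is the closure, from -1 (fully open) to 1 (shut), set as the call begins (- or left out, the last holds). The fingers move at their own pace and stop on an object; the grip force is fixed at half the most. Time passes only in rows, so rows that repeat a pose let the fingers close. It gives the time, the measured TCP pose, the force and the opening at its end, in the units of the state.
- read_state(): the state, without advancing time (a new reading comes with each control period).
- snapshot(name): name is "scene" or "top"; returns a dict with "color" (420x560x3 uint8, red, green, blue), "fx", "fy", "cx", "cy" (pixels), "k1" (the pictures are not rectified: a ray, as slopes to the right and down, at radius r is drawn at 1 + k1 r^2 times it, then the intrinsics apply), "extrinsics" (4x4, takes a point from world to camera coordinates). Camera axes: x right, y down, z forward; pixel columns grow to the right and rows downward; lengths in m; the calibration is good to about 2 mm. A picture is of the moment at which its call begins. There is no depth.
- sign_off(): hands the job in, once; it reports no verdict.
Trained networks look in a picture, given as the dict that the camera call returned (one of the last four; its "shot" number tells which), for a name from the list of things; names that differ only in an ending like _2 or _b are one class to them, and where a whole thing is asked for, a point or a joint stands for the part that bears it (a point fixed in the world has none). Each returns a list of dicts, best first, with "score" (0 to 1); they miss things now and then, are a little off and sometimes report something else, mostly with a low value. They report only what shows in the picture. A call takes as long as a camera call.
- trace(picture, label): "pixels" (420x560 bool, what is visible of it) and "bbox" ([left, top, width, height] in pixels, round what is visible of it).
The state is a dict: "time_s": time; "joint_positions": joint angles; "dq": joint speeds; "tau": joint torques, N m; "tcp_pos": TCP position; "tcp_rot": TCP orientation; "force": force on the tool from outside, world axes, zero at the start; "wrist_torque": the same for the moment, N m; "gripper_width": opening from 0.0 (shut) to 1.0 (fully open).
Only numpy, scipy, OpenCV 4.12 (cv2) and the standard library are available. Lean on these libraries where they do the work, as an engineer would, in place of code of your own. Each camera call takes 0.05 s, during which the arm holds its last target. There are 200 camera calls.

TASK

Tighten the window lock ring on top of the steel view cell with the pin spanner: seat both prongs in two opposite holes of the ring before turning it, then turn the ring clockwise, seen from above, until it comes up against its stop. Press only lightly while you feel for the holes and do not force the ring at its stop, because it clamps a glass window, and touch neither the glass with the spanner nor the cell with the gripper. Then lift the spanner out and lay it flat on the worktop again, prongs down, clear of the cell, leaving the things round about where they are.

Things in the scene. Friction and masses are not known exactly. Their poses are not given: they have to be found in the camera images.
- cell: Steel pressure view cell, fixed: base plate 124 x 124 x 10 mm, round body 86 mm across with its shoulder 60 mm above the worktop; on top, in the middle, the lock ring round a glass window. Side ports (valve with black knob, two plugs) reach up to 117 mm from the axis, below 57 mm. Origin: on the vertical axis at the worktop, z up. Its yaw says nothing about the ring's holes.
- ring_centre (a point): On the cell's axis at the level of the lock ring's upper face, 72 mm above the worktop; does not turn with the ring. Steel ring, 68 mm outside, 32 mm inside, 12 mm proud of the shoulder. 6 equal blind holes in its face, 7.5 mm wide, 7 mm deep, every 60 degrees, centres 25 mm from the axis. The angle at which they stand varies and is NOT measured: look, or feel for it with the prongs.
- ring (a joint): Turn of the lock ring in rad, growing clockwise from above: 0 to 0.10 as found, 0.50 at its stop (a stiff seal); tells how far it has turned, not where the holes stand. Needs 0.25 N m at first, 0.4 N m before the stop; over 1 N m overstrains the glass. Stays where left. Prong tips resting on its face with 3 to 6 N slide over it until they drop in; 15 N may drag the ring round.
- window: Glass window in the bore of the lock ring, 32 mm across; its upper face lies 8 mm below the ring's upper face. Origin on the axis at its underside.
- spanner: Bare steel T-shaped face pin spanner, 0.2 kg, loose, lying level on its two prong tips and its turned-down tail. Origin: midway between the prong tips, at tip level (the worktop). Handle along its -x: straight bar 12 mm wide (y), 14 mm high (12 to 26 mm above tip level), to x = -129 mm, the last 8 mm turned down to tip level. Head: crossbar along y, 66 mm long, 16 mm wide.
- prong_left (a point): Tip of the prong at the spanner's y = +25 mm: a round pin, 5 mm in diameter with a chamfered end, standing 12 mm down from the crossbar. Axes as the spanner's.
- prong_right (a point): Tip of the other, equal prong, at the spanner's y = -25 mm. Axes as the spanner's.
- handle (a point): Where to grip the handle across its 12 mm width: on its centre line at the spanner's x = -55 mm, 19 mm above tip level, near the centre of mass; gripped here, fingers that reach no lower than the tips stay outside the ring and clear of the cell. Axes as the spanner's.
- petri_dish: Closed clear petri dish, 61 mm across, 16 mm high, loose; origin under its centre. Leave alone.
- tweezers: Steel tweezers lying on their side, 124 mm long (along y), 15 mm wide, 9 mm high, loose; origin under the middle. Leave alone.
- carton: Small blue carton, 45 x 70 x 24 mm, loose; origin under its centre. Leave alone.
- stopper: Red-brown rubber stopper, 28 mm across, 24 mm high, loose; origin under its centre. Leave alone.

How it is judged:
On the way, in this order (a step that is already met when the one before it is completed fails the run):
1. both prongs stand in holes of the ring before the ring has been turned (z of each of prong_left, prong_right in the frame of ring_centre below -0.004 m and horizontal distance between prong_left and ring_centre between 0.0205 and 0.0295 m and horizontal distance between prong_right and ring_centre between 0.0205 and 0.0295 m and value of joint ring below 0.18 rad), for 0.2 s.
2. the ring is turned to its stop (value of joint ring above 0.47 rad), for 0.2 s.
At the end, for the whole second after the job is handed in: The lock ring is turned to 0.47 rad or more (stop at 0.50); the spanner lies level on the worktop, prongs down (tilt under 0.06 rad, handle site under 24 mm high), its origin and handle both more than 110 mm from the cell's axis, at rest (value of joint ring above 0.47 rad and height (world z) of handle below 0.024 m and angle between spanner's own z axis and vertical below 0.06 rad and horizontal distance between each of spanner, handle and cell above 0.11 m and linear speed of spanner below 0.02 m/s); the robot touches nothing.
It fails at once if the spanner touches the glass window with more than 2 N (contact force between spanner and window above 2 N).
It fails at once if the fingers press on the cell or its ring with more than 5 N (contact force between the fingers and cell above 5 N).
It fails at once if the spanner is pressed on the cell or its ring with more than 20 N while a prong is still out of its hole (z of any of prong_left, prong_right in the frame of ring_centre above -0.002 m and contact force between spanner and cell above 20 N).
It fails at once if the spanner bears on the cell or its ring with more than 40 N (contact force between spanner and cell above 40 N).
It fails at once if a bystander is moved by more than 20 mm (distance of any of petri_dish, tweezers, carton, stopper from where it was at the start of the episode above 0.02 m).
It also fails if it takes over 54 s, if anything falls off the work surface, if the arm or the gripper's body presses on something with over 40 N, if the wrist force passes 120 N, or if a joint passes its speed limit or range.

## Working session

There is one attempt and no reset: what is moved stays moved. The work goes in short steps, Python scripts to look and compute and a shell command to move; the robot and the scene stay as the last step left them, time stands still between calls to the robot, and variables do not carry over. Pictures are saved under pics/ and viewed, on a budget of 10 in all, crops included, one or two more only if the job needs it, and the job is handed in when it is done.

```bash
ls; mkdir -p pics
cat > h.py <<'E'
import numpy as np, cv2
from rig import read_state, snapshot, trace, sign_off
def K(s): return np.array([[s['fx'],0,s['cx']],[0,s['fy'],s['cy']],[0,0,1.]]), np.array([s['k1'],0,0,0,0.])
def ray(s,px,z):
    k,d=K(s); n=cv2.undistortPoints(np.array(px,float).reshape(-1,1,2),k,d).reshape(-1,2)
    E=np.array(s['extrinsics']); R,t=E[:3,:3],E[:3,3]; c=-R.T@t
    v=np.c_[n,np.ones(len(n))]@R; return c+v*((np.asarray(z)-c[2])/v[:,2])[:,None]
def proj(s,P):
    k,d=K(s); E=np.array(s['extrinsics']); return cv2.projectPoints(np.array(P,float).reshape(-1,1,3),cv2.Rodrigues(E[:3,:3])[0],E[:3,3],k,d)[0].reshape(-1,2)
def save(n,im): cv2.imwrite('pics/'+n,cv2.cvtColor(im,cv2.COLOR_RGB2BGR))
E
python3 - <<'E'
from h import *
a=snapshot('scene');b=snapshot('top')
for s in(a,b):
    E=np.array(s['extrinsics']);print(s['fx'],s['k1'],-E[:3,:3].T@E[:3,3])
save('0.png',np.vstack([a['color'],b['color']])[::1])
im=np.hstack([a['color'],b['color']]);save('0s.png',a['color']);save('0t.png',b['color'])
for s in(a,b):
  for n in['cell','ring','spanner','window','petri_dish','tweezers','carton','stopper']:
    r=trace(s,n); print(n,[(round(q['score'],2),q['bbox']) for q in r][:2])
    if r: 
        m=r[0]['pixels'];v,u=np.nonzero(m);print('   ',ray(s,[[u.mean(),v.mean()]],[0.0 if n not in('ring','window') else .07])[0].round(3))
print(read_state())
E
```

```text
pics
379.9986499313045 -0.04801487783267232 [0.15847408 0.55697194 0.69602144]
472.8785111094619 0.026986692262501152 [ 0.36266085 -0.0467386   1.27976988]
cell [(0.75, [210.7, 186.8, 81.4, 58.0])]
    [ 0.582 -0.025  0.   ]
ring [(0.69, [241.1, 187.7, 31.7, 21.3]), (0.31, [248.3, 193.7, 11.8, 7.5])]
    [ 0.56  -0.011  0.07 ]
spanner []
window []
petri_dish [(0.56, [195.2, 299.5, 31.0, 26.7])]
    [0.486 0.268 0.   ]
tweezers [(0.89, [180.8, 347.3, 62.1, 15.3])]
    [0.417 0.335 0.   ]
carton [(0.74, [340.5, 139.4, 18.0, 19.9])]
    [ 0.48  -0.431  0.   ]
stopper []
cell [(0.72, [251.9, 156.8, 59.0, 72.8]), (0.57, [415.5, 227.3, 28.7, 20.2])]
    [ 0.572 -0.011  0.   ]
ring [(0.95, [267.4, 180.7, 24.7, 28.6]), (0.72, [326.7, 174.7, 12.6, 14.2])]
    [ 0.564 -0.016  0.07 ]
spanner [(0.73, [340.1, 222.5, 27.8, 51.2])]
    [ 0.453 -0.223  0.   ]
window [(0.54, [344.2, 222.3, 26.2, 49.0])]
    [ 0.445 -0.215  0.07 ]
petri_dish [(0.66, [163.3, 215.6, 23.2, 22.6])]
    [0.484 0.277 0.   ]
tweezers []
carton []
stopper [(0.42, [326.1, 174.5, 12.7, 10.0])]
    [ 0.622 -0.154  0.   ]
{'time_s': 0.9, 'joint_positions': array([ 1.04508288,  0.38341243,  0.01639512,  1.37009414, -0.006307  ,
        1.38819124, -0.04648267]), 'dq': array([-2.20483363e-04,  8.01992520e-04,  1.84865474e-05, -1.14645647e-03,
        9.16622606e-04, -1.72804205e-03,  6.62789200e-04]), 'tau': array([-2.19752451e-04, -6.27325988e+01,  8.43210015e-01, -3.72080612e+01,
        1.68677594e-02,  2.85444687e-03, -1.27173357e-05]), 'tcp_pos': array([ 0.2790844 , -0.55921334,  0.20497422]), 'tcp_rot': array([-3.05775862e+00, -7.20600361e-01, -8.06640207e-05]), 'force': array([ 0.22072685, -0.3129666 , -0.73160983]), 'wrist_torque': array([0.01159669, 0.01581674, 0.0155935 ]), 'gripper_width': 0.9990177437726209}
```

View pics/0t.png

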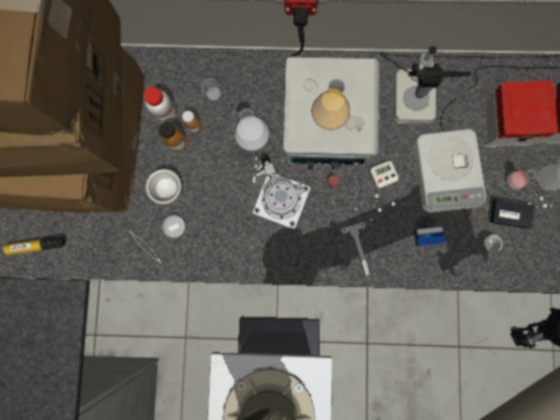

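View pics/0s.png

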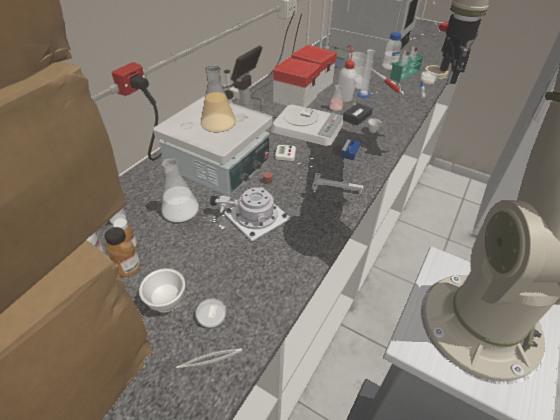

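The top picture shows the cell at about (281,195), the spanner with its head at (355,228) and tail at (367,273), the stopper at (333,181) and the petri dish at (174,226). I'll enlarge averaged crops next.

Run:
```python
from h import *
T=[snapshot('top') for _ in range(6)]; S=[snapshot('scene') for _ in range(6)]
t=np.mean([x['color'] for x in T],0);s=np.mean([x['color'] for x in S],0)
np.savez('avg.npz',t=t,s=s)
def crop(im,u,v,w,h,f): return cv2.resize(im[v:v+h,u:u+w],None,fx=f,fy=f,interpolation=cv2.INTER_CUBIC).clip(0,255).astype(np.uint8)
def st(c): 
    lo,hi=np.percentile(c,[1,99]); return ((c.astype(float)-lo)/(hi-lo)*255).clip(0,255).astype(np.uint8)
A=np.hstack([st(crop(t,261,175,40,40,10)),st(crop(s,234,180,40,40,10))])
B=np.hstack([crop(t,335,215,50,66,4),crop(s,295,165,80,40,5)[:200].copy().repeat(1,0) if 0 else cv2.resize(crop(s,300,165,75,40,8),(600,264))])
save('1.png',np.vstack([A[:, :800],B[:200+64,:800] if B.shape[0]>=264 else B][:2]) if 0 else np.vstack([A,np.pad(B[:200],((0,0),(0,800-min(800,B.shape[1])),(0,0)))[:, :800]]))
```

```text
(no output)
```

View pics/1.png

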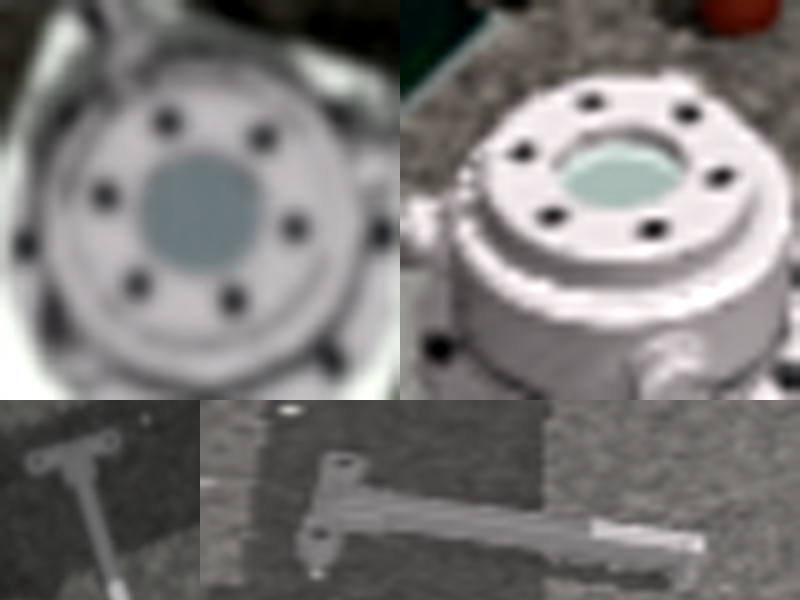

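The enlarged crops show all 6 holes clearly in both views, e.g. (167,121) and (295,229) in the top crop. The spanner's head dots are at (345,461) and (320,535) in the scene crop. I'll fit both objects.

Run:
```python
from h import *
from scipy.optimize import least_squares
d=np.load('avg.npz'); t=snapshot('top'); s=snapshot('scene')
def refine(im,p,r=2,col=1):
    g=255-im[...,:].mean(2); g=cv2.resize(g,None,fx=8,fy=8,interpolation=cv2.INTER_CUBIC)
    c=np.array(p)*8+3.5
    for _ in range(5):
        u0,v0=np.round(c).astype(int);R=int(r*8);yy,xx=np.mgrid[v0-R:v0+R+1,u0-R:u0+R+1]
        w=g[yy,xx]; w=(w-np.percentile(w,60)).clip(0)*((xx-u0)**2+(yy-v0)**2<=R*R); c=np.array([(w*xx).sum(),(w*yy).sum()])/w.sum()
    return (c-3.5)/8
# resize cubic: crop px X -> (X+.5)/f-.5
hs=lambda L,u,v,f:[((x+.5)/f-.5+u,(y+.5)/f-.5+v) for x,y in L]
ht=[refine(d['t'],p) for p in hs([(167,121),(263,137),(295,229),(233,300),(138,286),(105,196)],261,175,10)]
hc=[refine(d['s'],p,1.7) for p in hs([(191,101),(287,113),(320,177),(253,229),(152,216),(124,152)],234,180,10)]
for s_,h in((t,ht),(s,hc)):
    P=ray(s_,h,[.0705]*6)[:,:2]
    P72=ray(s_,h,[.072]*6)[:,:2]
    c=P72.mean(0);q=P72-c;a=np.degrees(np.arctan2(q[:,1],q[:,0]))
    print('ring c',c.round(4),'r',(np.hypot(*q.T)*1e3).round(1),'ang mod60',(a%60).round(1))
# spanner
pt=[((x+.5)/4-.5+335,(y-400+.5)/4-.5+215) for x,y in[(36,462),(112,438)]]
ps=[((x-200+.5)/8-.5+300,(y-400+.5)/6.6-.5+165) for x,y in[(345,461),(320,535),(703,543)]]
print(ray(t,pt,[.026]*2).round(4)); print(ray(s,ps,[.026]*3).round(4),ray(s,ps[:2],[.02]*2).round(4))
# top image mask: oriented fit of spanner by brightness template
g=cv2.GaussianBlur(d['t'].mean(2),(0,0),.6)
np.set_printoptions(suppress=True)
c=g[215:281,335:385]; save('2.png',cv2.resize(np.repeat(c.clip(0,255).astype(np.uint8)[...,None],3,2),None,fx=9,fy=9,interpolation=cv2.INTER_CUBIC))
r=trace(t,'spanner'); 
if r:
    v,u=np.nonzero(r[0]['pixels']);print(r[0]['score'],len(u))
    P=ray(t,np.c_[u,v],[.026]*len(u))[:,:2]
    print(P.min(0),P.max(0))
r=trace(s,'spanner');print([x['score'] for x in r])
```

```text
ring c [ 0.5623 -0.0145] r [25.  25.2 24.9 24.8 25.1 25. ] ang mod60 [21.5 21.3 21.5 21.8 21.5 22.1]
ring c [ 0.5619 -0.0159] r [24.8 24.9 24.9 25.  24.9 24.9] ang mod60 [21.6 22.2 21.7 21.9 21.5 21.9]
[[ 0.4817 -0.1834  0.026 ]
 [ 0.499  -0.2335  0.026 ]]
[[ 0.4957 -0.2306  0.026 ]
 [ 0.4805 -0.1818  0.026 ]
 [ 0.367  -0.2477  0.026 ]] [[ 0.4988 -0.2376  0.02  ]
 [ 0.4834 -0.1884  0.02  ]]
0.73 2208
[ 0.48624153 -0.08923265] [0.67806438 0.05689967]
[0.55]
```

View pics/2.png

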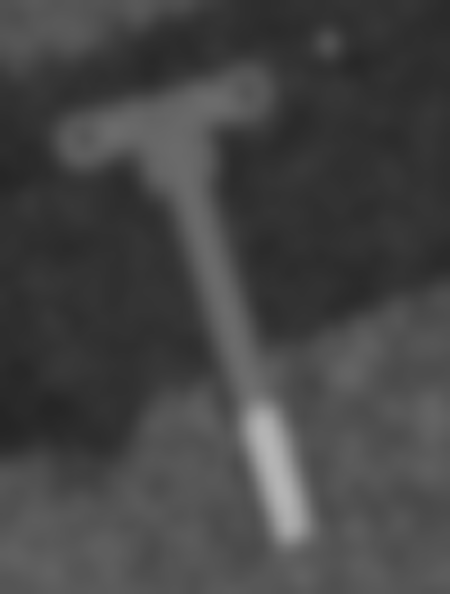

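The top crop shows the head dots at (86,135) and (247,91), and the tail end at (293,543).

Run:
```python
from h import *
t=snapshot('top')
p=[(335+(x+.5)/9-.5,215+(y+.5)/9-.5) for x,y in[(86,135),(247,91),(293,543)]]
P=ray(t,p,[.026]*3);print(P.round(4)); L,R,T=P[:,:2]; m=(L+R)/2
print('mid',m,'len',np.hypot(*(L-R)),'yaw',np.degrees(np.arctan2(-(L-R)[0],(L-R)[1])),'tail yaw',np.degrees(np.arctan2(*(m-T)[::-1])),np.hypot(*(m-T)))
```

```text
[[ 0.4832 -0.1847  0.026 ]
 [ 0.4976 -0.2319  0.026 ]
 [ 0.3656 -0.2462  0.026 ]]
mid [ 0.49039059 -0.20827473] len 0.049323789503949333 yaw 16.883838574430634 tail yaw 16.91519425622346 0.1304323394668282
```

```bash
python3 -m creep '[0.02,0.04,0,0,0,-0.02, 0.04,0.08,0,0,0,-0.04, 0.06,0.12,0,0,0,-0.06, 0.08,0.16,0,0,0,-0.09, 0.1,0.2,-0.02,0,0,-0.12, 0.12,0.24,-0.05,0,0,-0.14, 0.14,0.285,-0.09,0,0,-0.164, 0.15,0.32,-0.12,0,0,-0.164, 0.158,0.336,-0.15,0,0,-0.164, 0.158,0.336,-0.15,0,0,-0.164, 0.158,0.336,-0.15,0,0,-0.164, 0.158,0.336,-0.15,0,0,-0.164]' 0; python3 -c "
from h import *
s=read_state();print(s['tcp_pos'],cv2.Rodrigues(s['tcp_rot'])[0],s['joint_positions'])"
```

```text
time_s: 2.95
tcp_pos: [0.4375, -0.2248, 0.0561]
tcp_rot: [3.105, 0.465, 0.002]
force: [-0.2, -0.6, 0.8]
gripper_width: 0.502
[ 0.43750712 -0.22483453  0.05611042] [[ 0.9561196   0.29297262  0.00153367]
 [ 0.2929746  -0.95611937 -0.00127834]
 [ 0.00109186  0.00167157 -0.99999801]] [ 0.58979626  0.24122146 -0.20420941  1.91263198  0.05863762  0.99144564
 -0.91415322]
```

```bash
python3 -m creep '[-0.001,0.001,-0.025,0,0,0, -0.001,0.001,-0.045,0,0,0, -0.001,0.001,-0.053,0,0,0, -0.001,0.001,-0.053,0,0,0, -0.001,0.001,-0.053,0,0,0]' && python3 -m creep '[0,0,0,0,0,0, 0,0,0,0,0,0, 0,0,0,0,0,0, 0,0,0,0,0,0, 0,0,0,0,0,0, 0,0,0,0,0,0, 0,0,0,0,0,0, 0,0,0,0,0,0]' 1; python3 -c "
from h import *
s=read_state();print(s['tcp_pos'],cv2.Rodrigues(s['tcp_rot'])[0][0])"
```

```text
time_s: 3.45
tcp_pos: [0.4367, -0.2232, 0.0031]
tcp_rot: [3.106, 0.466, 0.002]
force: [0.1, 0.1, 1.2]
gripper_width: 0.498
time_s: 4.25
tcp_pos: [0.4361, -0.2222, 0.0019]
tcp_rot: [-3.106, -0.468, -0.0]
force: [-0.4, 0.1, -0.6]
gripper_width: 0.0
[ 0.43606338 -0.22220223  0.00194916] [ 9.55664712e-01  2.94457057e-01 -1.93873815e-06]
```

```bash
cat > look.py <<'E'
import sys
from h import *
t=snapshot('top');s=snapshot('scene')
def crop(im,c,w,h,f):
    u,v=int(c[0]-w/2),int(c[1]-h/2); return cv2.resize(im[v:v+h,u:u+w],None,fx=f,fy=f,interpolation=cv2.INTER_CUBIC)
x=[float(a) for a in sys.argv[2:5]]
save(sys.argv[1],np.hstack([crop(q['color'],proj(q,x)[0],66,80,6) for q in(t,s)]))
for q in (t,s): print((proj(q,x)[0]-[33,40]).astype(int))
E
python3 look.py 3.png .45 -.22 .02
```

```text
[324 202]
[297 142]
```

View pics/3.png

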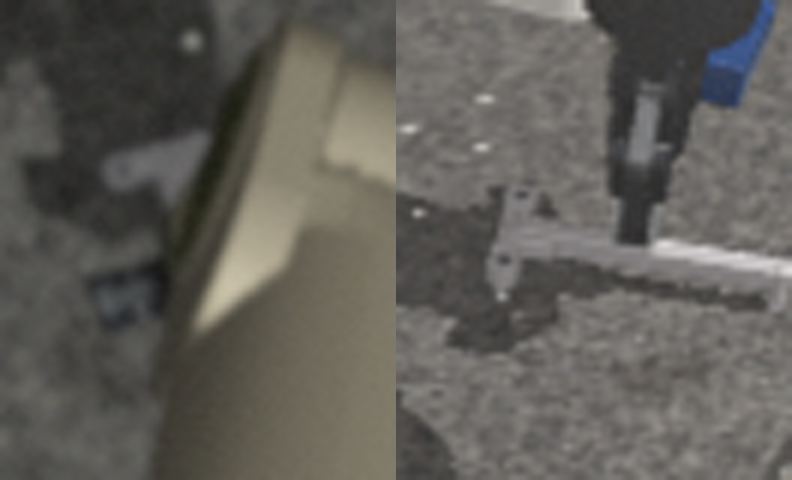

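The left half is mostly arm. The right half shows the finger ending at the bar's top edge at (635,242), with no finger in front of the bar. I'll check this against the calibration.

Run:
```python
from h import *
s=snapshot('scene');st=read_state();p=st['tcp_pos'];print(p,st['gripper_width'],st['force'])
for z in(0,.012,.019,.026,.04): print(z,proj(s,p+[0,0,z])[0]-[297,142],)
print((ray(s,[[297+(110+.5)/6-.5,142+(194+.5)/6-.5],[297+(107+.5)/6-.5,142+(260.5)/6-.5]][:1]+[[297+(503-396+.5)/6-.5,142+260.5/6-.5]],[.026]*2)).round(4), ray(s,[[297+(522-396+.5)/6-.5,142+194.5/6-.5]],[.026]))
```

```text
[ 0.43606786 -0.22222652  0.00198349] -0.0005005238320745649 [-0.01575599  0.34013619  0.07406199]
0 [37.57496856 47.215243  ]
0.012 [38.07434047 43.94641864]
0.019 [38.36900783 42.01625563]
0.026 [38.66619255 40.06861719]
0.04 [39.26823395 36.12001855]
[[ 0.5022 -0.2259  0.026 ]
 [ 0.4811 -0.182   0.026 ]] [[ 0.49578612 -0.22999802  0.026     ]]
```

```bash
python3 -m creep '[0,0,0.015,0,0,0, 0,0,0.03,0,0,0, 0,0,0.04,0,0,0, 0,0,0.04,0,0,0, 0,0,0.04,0,0,0]';python3 look.py 4.png .45 -.22 .05
```

```text
time_s: 4.9
tcp_pos: [0.436, -0.2222, 0.0418]
tcp_rot: [3.107, 0.468, 0.0]
force: [0.3, 0.5, 0.0]
gripper_width: 0.001
[325 201]
[298 134]
```

View pics/4.png

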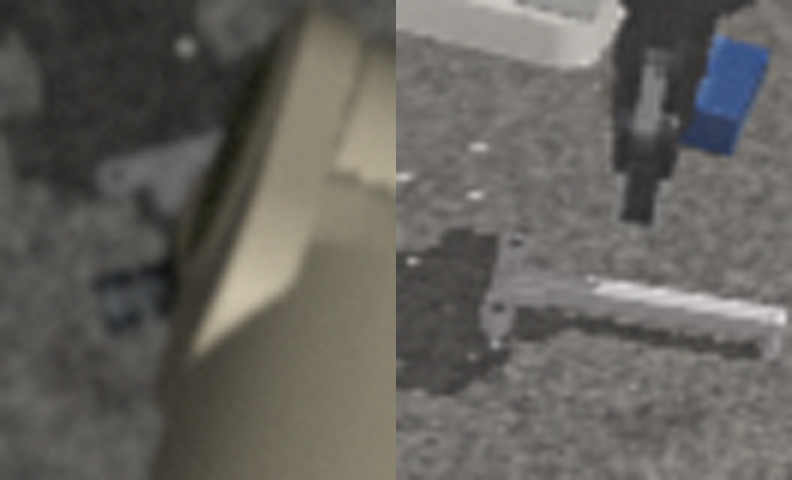

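The spanner stayed on the worktop. The shut fingertip shows at (638,222) in the scene half, so I'll compare that with the TCP.

Run:
```python
from h import *
s=snapshot('scene');p=read_state()['tcp_pos']
print(proj(s,p)[0]-[298,134]); print(ray(s,[[298+242.5/6-.5,134+222.5/6-.5]],[p[2]]),p)
B=[[298+(x-396+.5)/6-.5,134+(y+.5)/6-.5] for x,y in[(516,243),(498,309),(785,315),(600,283)]]
print(ray(s,B,[.026]*4).round(4))
```

```text
[38.37314407 44.45550479]
[[ 0.44672423 -0.25623902  0.04121419]] [ 0.43553211 -0.22196861  0.04121419]
[[ 0.4954 -0.2293  0.026 ]
 [ 0.4803 -0.1817  0.026 ]
 [ 0.3673 -0.2483  0.026 ]
 [ 0.449  -0.2237  0.026 ]]
```

Run:
```python
from h import *
s=snapshot('scene');im=cv2.cvtColor(cv2.imread('pics/0s.png'),cv2.COLOR_BGR2RGB)
p=np.array([.2791,-.5592,.205]); R=cv2.Rodrigues(np.array([-3.05775862e+00,-7.20600361e-01,-8e-05]))[0]
y=R[:,1]
pts=[p,p+[0,0,.025],p+y*.036]+[p+[0,0,.013]+y*.042*k for k in(-1,1)]+[p+[0,0,.04]]
q=proj(s,pts);print(q.round(1))
u,v=410,0;f=8
c=cv2.resize(im[v:v+100,u:u+100],None,fx=6,fy=6,interpolation=cv2.INTER_CUBIC)
for (a,b),col in zip(q,[(255,0,0),(0,255,0),(255,255,0),(255,0,255),(255,0,255),(0,255,255)]): cv2.circle(c,(int((a-u)*6+3),int((b-v)*6+3)),4,col,-1)
# current view
d=s['color'][110:200,290:390]; d=cv2.resize(d,None,fx=2,fy=2,interpolation=cv2.INTER_CUBIC)
o=np.zeros((600,800,3),np.uint8);o[:,:600]=c[:600];o[:180,600:800]=d
save('5.png',o)
```

```text
[[442.1  90.1]
 [444.7  81.9]
 [439.2  84.5]
 [447.   92.7]
 [440.   79.5]
 [446.3  76.9]]
```

View pics/5.png

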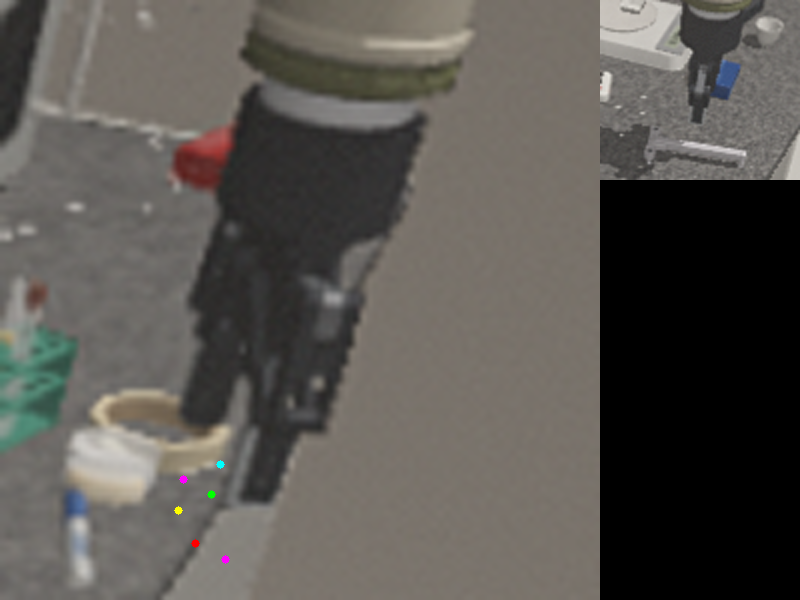

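The overlay of the start pose puts the real fingertips at (262,500) and (205,425). That is about 60 px above where the calibration puts the stated TCP. The picture with the fingers shut shows the same: the finger ends are about 26 mm short of the reported TCP, along z. So they closed above the bar. I'll go lower in guarded steps.

```bash
python3 -m creep '[0,0,0,0,0,0, 0,0,0,0,0,0, 0,0,0,0,0,0, 0,0,-0.02,0,0,0, 0,0,-0.04,0,0,0, 0,0,-0.048,0,0,0, 0,0,-0.054,0,0,0, 0,0,-0.054,0,0,0]' 0; python3 -m creep '[0,0,-0.003,0,0,0, 0,0,-0.006,0,0,0, 0,0,-0.006,0,0,0]'
```

```text
time_s: 5.9
tcp_pos: [0.4359, -0.2221, -0.0123]
tcp_rot: [-3.106, -0.468, 0.001]
force: [-0.0, 1.3, 0.3]
gripper_width: 0.501
time_s: 6.2
tcp_pos: [0.4361, -0.2222, -0.018]
tcp_rot: [3.107, 0.468, 0.0]
force: [-0.3, 0.2, -0.2]
gripper_width: 0.503
```

```bash
python3 -m creep '[0,0,-0.002,0,0,0, 0,0,-0.005,0,0,0, 0,0,-0.005,0,0,0]'; python3 -m creep '[0,0,0,0,0,0, 0,0,0,0,0,0, 0,0,0,0,0,0, 0,0,0,0,0,0, 0,0,0,0,0,0, 0,0,0,0,0,0]' 1;  python3 look.py 6.png .45 -.22 .05
```

```text
time_s: 6.5
tcp_pos: [0.4358, -0.2221, -0.0234]
tcp_rot: [-3.106, -0.468, 0.001]
force: [0.6, -0.1, -0.4]
gripper_width: 0.497
time_s: 7.1
tcp_pos: [0.4363, -0.2225, -0.0228]
tcp_rot: [3.106, 0.468, 0.001]
force: [0.4, -1.0, 3.4]
gripper_width: 0.126
[325 201]
[298 134]
```

View pics/6.png

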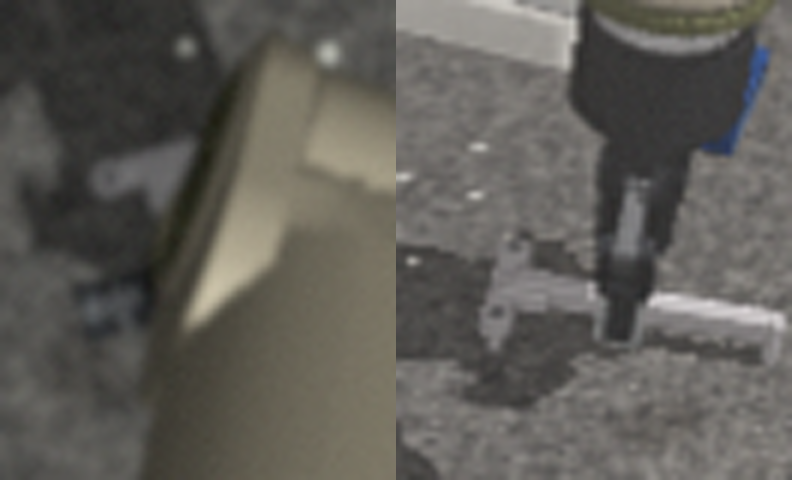

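The spanner is gripped: opening 0.126 is about 11 mm, and the finger now shows in front of the bar at (622,310). Next I lift and carry it over the ring.

```bash
python3 -m creep '[0,0,0.02,0,0,0, 0,0,0.05,0,0,0, 0,0,0.08,0,0,0, 0,0,0.1,0,0,0, 0.006,0.02,0.1,0,0,-0.05, 0.014,0.045,0.1,0,0,-0.1, 0.022,0.07,0.1,0,0,-0.15, 0.03,0.095,0.1,0,0,-0.2, 0.038,0.12,0.1,0,0,-0.25, 0.046,0.145,0.1,0,0,-0.3, 0.054,0.17,0.1,0,0,-0.35, 0.062,0.195,0.1,0,0,-0.4, 0.068,0.21,0.1,0,0,-0.4416, 0.0712,0.2184,0.1,0,0,-0.4416, 0.0712,0.2184,0.1,0,0,-0.4416, 0.0712,0.2184,0.1,0,0,-0.4416]'
cat > m.py <<'E'
import sys
from h import *
n=sys.argv[1]; N=4
T=[snapshot('top') for _ in range(N)];S=[snapshot('scene') for _ in range(N)]
t=np.mean([x['color'] for x in T],0);s=np.mean([x['color'] for x in S],0)
np.savez(n+'.npz',t=t,s=s)
o=[]
for q,im in((T[0],t),(S[0],s)):
    u,v=(proj(q,[.545,-.015,.09])[0]-[25,30]).astype(int); print(u,v)
    o.append(cv2.resize(im[v:v+60,u:u+50],None,fx=8,fy=8,interpolation=cv2.INTER_CUBIC).clip(0,255).astype(np.uint8))
save(n+'.png',np.hstack(o)); st=read_state(); R=cv2.Rodrigues(st['tcp_rot'])[0]
print(st['time_s'],st['tcp_pos'],np.degrees(np.arctan2(R[1,0],R[0,0])),R[2].round(4),st['force'],st['wrist_torque'],st['gripper_width'])
E
python3 m.py 7
```

```text
time_s: 8.8
tcp_pos: [0.5067, -0.0047, 0.0766]
tcp_rot: [3.133, -0.224, -0.002]
force: [-0.0, -0.6, -1.5]
gripper_width: 0.12
255 171
236 163
9.2 [ 0.50722568 -0.00423353  0.07703989] -8.212041490729135 [ 2.e-04  0.e+00 -1.e+00] [ 0.66107477  0.26106826 -2.95544722] [ 0.04491315 -0.03256314  0.02409461] 0.12866943230813538
```

View pics/7.png

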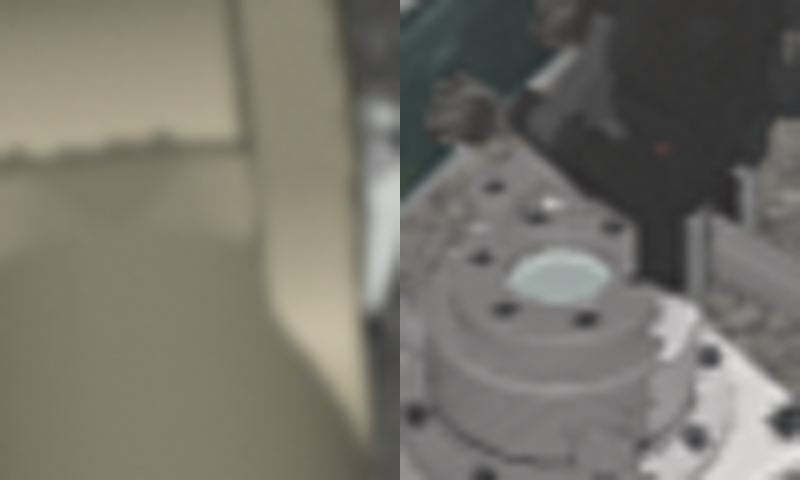

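Only the scene half is useful here: the glass is at (560,275), ring holes at (480,258), (505,308) and (586,319), and dark spots at (494,186), (538,216) and (612,228). I'll sort these out by projection.

Run:
```python
from h import *
s=snapshot('scene'); f=lambda P:((proj(s,P)-[236,163]+.5)*8-.5+[400,0]).round(0).tolist()
c=np.array([.5621,-.0152,.072])
an=np.radians(21.7+60*np.arange(6))
print('holes',f(np.c_[c[0]+.025*np.cos(an),c[1]+.025*np.sin(an),np.full(6,.072)]))
a=np.radians(-8.2); y=np.array([-np.sin(a),np.cos(a)])
for z in(.0998+.022,.0998+.024,.0998+.026): print('dots',z,f([[*(c[:2]+.025*k*y),z] for k in(1,-1)]), 'mid',f([[*c[:2],z]]))
print('tips',f([[*(c[:2]+.025*k*y),.0998] for k in(1,-1)]))
```

```text
holes [[480.0, 259.0], [504.0, 310.0], [584.0, 320.0], [639.0, 279.0], [613.0, 228.0], [535.0, 218.0]]
dots 0.12179999999999999 [[497.0, 185.0], [610.0, 103.0]] mid [[555.0, 143.0]]
dots 0.1238 [[497.0, 179.0], [610.0, 98.0]] mid [[555.0, 138.0]]
dots 0.1258 [[497.0, 174.0], [610.0, 93.0]] mid [[554.0, 133.0]]
tips [[500.0, 241.0], [611.0, 160.0]]
```

The predicted holes match the picture within about 2 px of the crop. The left dot suggests the spanner is about 1–2 mm too far in +y. I'll correct that and lower to just above the face.

```bash
python3 -m creep '[0.0005,-0.0012,-0.006,0,0,0, 0.0005,-0.0012,-0.014,0,0,0, 0.0005,-0.0012,-0.02,0,0,0, 0.0005,-0.0012,-0.024,0,0,0, 0.0005,-0.0012,-0.024,0,0,0]'; python3 m.py 8;python3 - <<'E'
from h import *
s=snapshot('scene'); f=lambda P:((proj(s,P)-[236,163]+.5)*8-.5+[400,0]).round(0).tolist()
c=np.array([.5621,-.0152,.072]);a=np.radians(-8.2); y=np.array([-np.sin(a),np.cos(a)]);zt=read_state()['tcp_pos'][2]+.0228
print(zt)
for h in(.022,.0235,.025): print('dots',f([[*(c[:2]+.025*k*y),zt+h] for k in(1,-1)]))
E
```

```text
time_s: 9.75
tcp_pos: [0.5071, -0.005, 0.052]
tcp_rot: [-3.134, 0.224, 0.003]
force: [0.1, -0.3, -1.8]
gripper_width: 0.127
255 171
236 163
10.15 [ 0.50795814 -0.00500497  0.05322762] -8.178771926555793 [ 5.e-04 -1.e-04 -1.e+00] [-0.18181619 -0.74275048 -2.67097837] [ 0.02993562 -0.00634989  0.00807489] 0.12160039114322659
0.0759956960279082
dots [[500.0, 246.0], [611.0, 164.0]]
dots [[500.0, 242.0], [611.0, 160.0]]
dots [[500.0, 238.0], [611.0, 157.0]]
```

View pics/8.png

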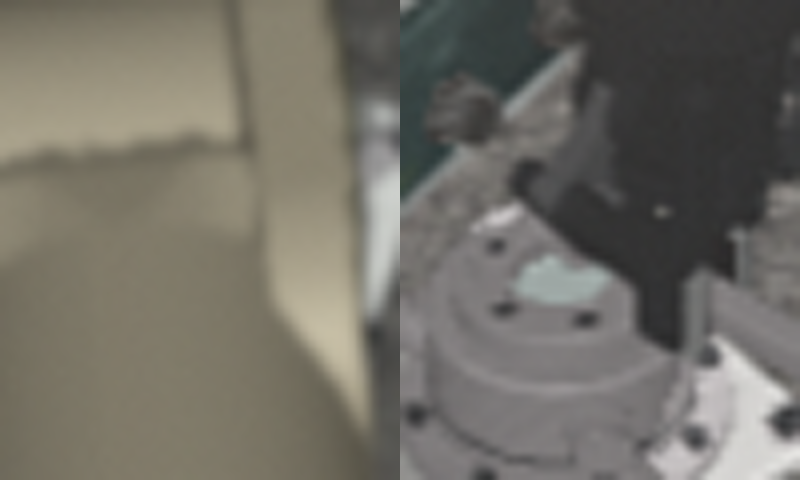

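The scene half shows the left dot at (496,246) and hole (505,308) under it. That still reads about 1–2 mm too far in +y. I'll nudge −1 mm and feel downwards.

```bash
python3 -m creep '[0,-0.001,0,0,0,0, 0,-0.001,-0.001,0,0,0, 0,-0.001,-0.003,0,0,0, 0,-0.001,-0.003,0,0,0]';python3 -m creep '[0,0,-0.0005,0,0,0, 0,0,-0.001,0,0,0, 0,0,-0.001,0,0,0]'; python3 -m creep '[0,0,-0.0005,0,0,0, 0,0,-0.001,0,0,0, 0,0,-0.001,0,0,0]'
```

```text
time_s: 10.6
tcp_pos: [0.5075, -0.006, 0.0496]
tcp_rot: [-3.134, 0.224, 0.001]
force: [-0.3, 0.0, -2.5]
gripper_width: 0.124
time_s: 10.9
tcp_pos: [0.5077, -0.006, 0.0489]
tcp_rot: [-3.134, 0.224, 0.0]
force: [-0.1, -0.0, -2.0]
gripper_width: 0.126
time_s: 11.2
tcp_pos: [0.5077, -0.006, 0.0479]
tcp_rot: [-3.134, 0.224, -0.0]
force: [-0.1, -0.0, -1.4]
gripper_width: 0.125
```

```bash
python3 -m creep '[0,0,-0.0005,0,0,0, 0,0,-0.001,0,0,0, 0,0,-0.001,0,0,0]'; python3 -m creep '[0,0,-0.0005,0,0,0, 0,0,-0.001,0,0,0, 0,0,-0.001,0,0,0]';python3 -c "
from h import *
s=read_state();print(s['tcp_pos'],s['force'],s['wrist_torque'])"
```

```text
time_s: 11.5
tcp_pos: [0.5077, -0.006, 0.0469]
tcp_rot: [-3.134, 0.224, 0.0]
force: [0.1, -0.1, -2.0]
gripper_width: 0.127
time_s: 11.8
tcp_pos: [0.5077, -0.006, 0.0459]
tcp_rot: [-3.134, 0.224, 0.0]
force: [1.1, 0.2, -2.0]
gripper_width: 0.125
[ 0.50768912 -0.00603178  0.04588972] [ 1.06208393  0.15816343 -1.99934257] [-0.01218819  0.01587327  0.06852452]
```

```bash
python3 -m creep '[0,0,-0.0005,0,0,0, 0,0,-0.001,0,0,0, 0,0,-0.001,0,0,0]'; python3 -m creep '[0,0,-0.0005,0,0,0, 0,0,-0.001,0,0,0, 0,0,-0.001,0,0,0]';python3 -c "
from h import *
s=read_state();print(s['tcp_pos'],s['force'],s['wrist_torque'])"
```

```text
time_s: 12.1
tcp_pos: [0.5077, -0.006, 0.0449]
tcp_rot: [-3.134, 0.224, 0.0]
force: [0.2, -0.2, -2.2]
gripper_width: 0.124
time_s: 12.4
tcp_pos: [0.5077, -0.006, 0.0439]
tcp_rot: [-3.134, 0.224, 0.0]
force: [0.2, 0.9, -2.5]
gripper_width: 0.125
[ 0.50770241 -0.00602393  0.04388533] [ 0.24919502  0.93401203 -2.53608362] [-0.00166755  0.04641883  0.06816484]
```

```bash
python3 -m creep '[0,0,-0.0005,0,0,0, 0,0,-0.001,0,0,0, 0,0,-0.001,0,0,0]'; python3 -m creep '[0,0,-0.0005,0,0,0, 0,0,-0.0005,0,0,0]'; python3 -m creep '[0,0,-0.0005,0,0,0, 0,0,-0.0005,0,0,0]'
```

```text
time_s: 12.7
tcp_pos: [0.5077, -0.006, 0.0429]
tcp_rot: [-3.134, 0.224, 0.0]
force: [0.6, -0.2, -3.1]
gripper_width: 0.127
time_s: 12.9
tcp_pos: [0.5077, -0.006, 0.0424]
tcp_rot: [-3.134, 0.224, 0.0]
force: [-0.3, -0.2, -1.8]
gripper_width: 0.124
time_s: 13.1
tcp_pos: [0.5078, -0.006, 0.0421]
tcp_rot: [-3.134, 0.224, -0.0]
force: [-1.2, 0.3, -0.3]
gripper_width: 0.127
```

Contact begins at about 7.1 mm depth, which is the bottom of the holes, so both prongs are seated. I'll back off 1 mm and turn about the ring axis.

```bash
cat > q.py <<'E'
from h import *
F=[];M=[]
s=read_state();F=s['force'];M=s['wrist_torque'];p=s['tcp_pos'];r=p[:2]-[.5624,-.016]
R=cv2.Rodrigues(s['tcp_rot'])[0]
print('yaw',np.arctan2(R[1,0],R[0,0]).round(4),'F',F.round(2),'Mz',M[2].round(3),'rxF',(r[0]*F[1]-r[1]*F[0]).round(3),'|r|',np.hypot(*r).round(4),'Frad',(F[:2]@r/np.hypot(*r)).round(1))
E
python3 -m creep '[0,0,0.001,0,0,0, 0.0006,0.0027,0.001,0,0,-0.05, 0.0013,0.0054,0.001,0,0,-0.1, 0.0013,0.0054,0.001,0,0,-0.1]'; python3 q.py
```

```text
time_s: 13.5
tcp_pos: [0.5088, -0.0008, 0.0429]
tcp_rot: [3.118, -0.381, -0.001]
force: [-1.1, -1.1, -1.5]
gripper_width: 0.128
yaw -0.2433 F [-1.06 -1.13 -1.47] Mz 0.057 rxF 0.077 |r| 0.0557 Frad 0.7
```

```bash
python3 -m creep '[0.0009,0.0026,0,0,0,-0.05, 0.0018,0.0053,0,0,0,-0.1, 0.0018,0.0053,0,0,0,-0.1]'; python3 q.py;python3 -m creep '[0.0011,0.0025,0,0,0,-0.05, 0.0023,0.005,0,0,0,-0.1, 0.0023,0.005,0,0,0,-0.1]'; python3 q.py
```

```text
time_s: 13.8
tcp_pos: [0.5105, 0.0044, 0.0429]
tcp_rot: [3.095, -0.535, -0.001]
force: [-1.2, -1.4, -1.1]
gripper_width: 0.128
yaw -0.3421 F [-1.23 -1.4  -1.08] Mz 0.072 rxF 0.098 |r| 0.0558 Frad 0.6
time_s: 14.1
tcp_pos: [0.5126, 0.0095, 0.0428]
tcp_rot: [3.065, -0.687, -0.002]
force: [-4.0, -1.2, -0.2]
gripper_width: 0.124
yaw -0.4412 F [-3.98 -1.21 -0.22] Mz 0.014 rxF 0.162 |r| 0.056 Frad 3.0
```

```bash
python3 -m creep '[0.0007,0.0012,0,0,0,-0.025, 0.0014,0.0024,0,0,0,-0.05, 0.0014,0.0024,0,0,0,-0.05]'; python3 q.py;python3 -m creep '[0.0007,0.0012,0,0,0,-0.025, 0.0014,0.0024,0,0,0,-0.05, 0.0014,0.0024,0,0,0,-0.05]'; python3 q.py
```

```text
time_s: 14.4
tcp_pos: [0.5139, 0.012, 0.0428]
tcp_rot: [3.046, -0.766, -0.002]
force: [-4.9, -1.2, 0.8]
gripper_width: 0.128
yaw -0.4929 F [-4.87 -1.18  0.75] Mz 0.131 rxF 0.193 |r| 0.056 Frad 3.6
time_s: 14.7
tcp_pos: [0.5153, 0.0144, 0.0427]
tcp_rot: [3.026, -0.842, -0.002]
force: [-6.1, -1.0, 0.8]
gripper_width: 0.126
yaw -0.5428 F [-6.06 -1.01  0.79] Mz 0.026 rxF 0.232 |r| 0.0561 Frad 4.5
```

```bash
python3 -m creep '[0.0005,0.0013,0,0,0,-0.025, 0.0005,0.0013,0,0,0,-0.025]'; python3 q.py;python3 -m creep '[0.0006,0.0012,0,0,0,-0.025, 0.0006,0.0012,0,0,0,-0.025]'; python3 q.py
```

```text
time_s: 14.9
tcp_pos: [0.5161, 0.0156, 0.0428]
tcp_rot: [3.015, -0.88, -0.001]
force: [-4.0, -1.7, -0.3]
gripper_width: 0.128
yaw -0.5681 F [-3.97 -1.73 -0.26] Mz 0.102 rxF 0.206 |r| 0.0561 Frad 2.3
time_s: 15.1
tcp_pos: [0.5168, 0.0168, 0.0428]
tcp_rot: [3.004, -0.918, -0.001]
force: [-4.7, -2.9, -0.9]
gripper_width: 0.123
yaw -0.5931 F [-4.73 -2.87 -0.93] Mz 0.045 rxF 0.286 |r| 0.0561 Frad 2.2
```

```bash
python3 -m creep '[0.0006,0.0008,0,0,0,-0.018, 0.0006,0.0008,0,0,0,-0.018]'; python3 q.py;python3 -m creep '[0.0005,0.0007,0,0,0,-0.015, 0.0005,0.0007,0,0,0,-0.015]'; python3 q.py
```

```text
time_s: 15.3
tcp_pos: [0.5174, 0.0176, 0.0428]
tcp_rot: [2.996, -0.944, -0.001]
force: [-5.1, -2.2, -0.7]
gripper_width: 0.127
yaw -0.6107 F [-5.14 -2.19 -0.74] Mz 0.08 rxF 0.271 |r| 0.0561 Frad 2.8
time_s: 15.5
tcp_pos: [0.5179, 0.0182, 0.0428]
tcp_rot: [2.989, -0.967, -0.001]
force: [-4.0, -1.7, -0.2]
gripper_width: 0.126
yaw -0.6256 F [-4.   -1.67 -0.2 ] Mz 0.108 rxF 0.211 |r| 0.0562 Frad 2.2
```

```bash
python3 -m creep '[0.0005,0.0007,0,0,0,-0.015, 0.0005,0.0007,0,0,0,-0.015]'; python3 q.py;python3 -m creep '[0.0006,0.0007,0,0,0,-0.015, 0.0006,0.0007,0,0,0,-0.015]'; python3 q.py
```

```text
time_s: 15.7
tcp_pos: [0.5184, 0.0189, 0.0428]
tcp_rot: [2.981, -0.989, -0.001]
force: [-5.1, -2.3, -0.3]
gripper_width: 0.123
yaw -0.6407 F [-5.07 -2.34 -0.26] Mz 0.057 rxF 0.28 |r| 0.0562 Frad 2.5
time_s: 15.9
tcp_pos: [0.5187, 0.0194, 0.0427]
tcp_rot: [2.973, -1.011, -0.001]
force: [-6.1, -3.9, 0.5]
gripper_width: 0.129
yaw -0.6555 F [-6.08 -3.86  0.53] Mz 0.263 rxF 0.383 |r| 0.0562 Frad 2.3
```

```bash
python3 -m creep '[0.0004,0.0005,0,0,0,-0.01, 0.0004,0.0005,0,0,0,-0.01]'; python3 q.py
```

```text
time_s: 16.1
tcp_pos: [0.5189, 0.0197, 0.0427]
tcp_rot: [2.968, -1.025, -0.002]
force: [-6.3, -2.7, -0.7]
gripper_width: 0.127
yaw -0.6651 F [-6.27 -2.71 -0.68] Mz 0.43 rxF 0.342 |r| 0.0563 Frad 3.1
```

```bash
python3 -m creep '[0,0,0,0,0,0, 0,0,0,0,0,0, 0,0,0,0,0,0]'; python3 q.py
```

```text
time_s: 16.4
tcp_pos: [0.5189, 0.0196, 0.0427]
tcp_rot: [2.968, -1.025, -0.002]
force: [-6.4, -3.5, -0.0]
gripper_width: 0.13
yaw -0.6648 F [-6.39 -3.46 -0.  ] Mz 0.484 rxF 0.378 |r| 0.0563 Frad 2.8
```

The resisting torque rose sharply to about 0.8 N m at 0.52 rad of tool turn, so the ring is at its stop. I'll ease back and lift.

```bash
python3 -m creep '[-0.0006,-0.0007,0,0,0,0.02, -0.0013,-0.0016,0,0,0,0.04, -0.0013,-0.0016,0,0,0,0.04]'; python3 q.py; python3 -m creep '[0,0,0.003,0,0,0, 0,0,0.006,0,0,0, 0,0,0.01,0,0,0, 0,0,0.03,0,0,0, 0,0,0.06,0,0,0, 0,0,0.06,0,0,0]'; python3 q.py
```

```text
time_s: 16.7
tcp_pos: [0.5187, 0.0187, 0.043]
tcp_rot: [-2.989, 0.966, -0.001]
force: [-1.0, -0.9, -2.4]
gripper_width: 0.125
yaw -0.6252 F [-0.99 -0.87 -2.39] Mz -0.077 rxF 0.072 |r| 0.0558 Frad 0.2
time_s: 17.3
tcp_pos: [0.5217, 0.0197, 0.1077]
tcp_rot: [-2.986, 0.965, -0.012]
force: [1.3, 0.5, -1.8]
gripper_width: 0.129
yaw -0.6252 F [ 1.29  0.46 -1.84] Mz 0.018 rxF -0.065 |r| 0.0541 Frad -0.7
```

```bash
python3 -m creep '[-0.005,-0.015,0,0,0,0.08, -0.013,-0.04,0,0,0,0.16, -0.021,-0.065,0,0,0,0.24, -0.029,-0.09,0,0,0,0.32, -0.037,-0.115,0,0,0,0.4, -0.045,-0.14,0,0,0,0.48, -0.053,-0.165,0,0,0,0.56, -0.061,-0.19,0,0,0,0.64, -0.07,-0.215,0,0,0,0.72, -0.078,-0.235,0,0,0,0.8, -0.081,-0.241,0,0,0,0.88, -0.081,-0.241,0,0,0,0.922, -0.081,-0.241,0,0,0,0.922]'
python3 - <<'E'
from h import *
N=4
T=[snapshot('top') for _ in range(N)];S=[snapshot('scene') for _ in range(N)]
c=np.array([.5622,-.015]); ph=np.radians(np.arange(0,60,.5))
for q,c in((T,(.5623,-.0145)),(S,(.5619,-.0159))):
    im=np.mean([x['color'] for x in q],0).mean(2).astype(np.float32)
    sc=[]
    for p in ph:
        a=p+np.radians(60*np.arange(6)); P=np.c_[c[0]+.025*np.cos(a),c[1]+.025*np.sin(a),np.full(6,.072)]
        uv=proj(q[0],P).astype(np.float32); sc.append(np.mean(cv2.remap(im,uv[:,0].reshape(1,-1),uv[:,1].reshape(1,-1),cv2.INTER_CUBIC)))
    sc=np.array(sc); w=np.exp(2j*np.pi*np.degrees(ph)/60); print('hole angle mod60',np.degrees(np.angle(-(sc*w).sum()))/6%60,sc.min(),sc.max(),np.degrees(ph[sc.argmin()]))
E
python3 q.py
python3 look.py 9.png .46 -.22 .1
```

```text
time_s: 18.6
tcp_pos: [0.4375, -0.2223, 0.103]
tcp_rot: [3.107, 0.464, 0.001]
force: [-0.7, 0.6, -2.1]
gripper_width: 0.123
hole angle mod60 59.40923145014339 103.3133 160.33403 59.00000000000001
hole angle mod60 59.95054676761399 78.51505 181.94092 59.00000000000001
yaw 0.2964 F [-0.04 -0.39 -3.28] Mz 0.003 rxF 0.039 |r| 0.2409 Frad 0.4
[328 196]
[297 118]
```

View pics/9.png

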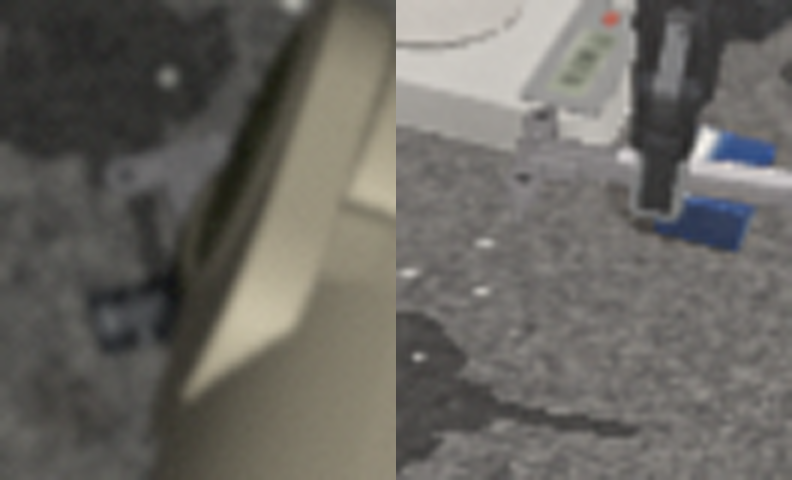

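The picture shows the spanner level in the grip, with dots at (541,117) and (523,178), and the tail behind. I'll measure the ring's actual turn more exactly, with one method on the pictures before and after.

Run:
```python
from h import *
from scipy.optimize import minimize
N=6
T=[snapshot('top') for _ in range(N)];S=[snapshot('scene') for _ in range(N)]
d=np.load('avg.npz')
tt=np.mean([x['color'] for x in T],0);ss=np.mean([x['color'] for x in S],0);np.savez('after.npz',t=tt,s=ss)
rr=[(0,0)]+[(.002*np.cos(k),.002*np.sin(k)) for k in np.arange(0,6.28,1.05)]
rr=np.array(rr)
def cost(x,q,im):
    a=np.radians(x[2]+60*np.arange(6)); C=np.c_[x[0]/1e3+.025*np.cos(a),x[1]/1e3+.025*np.sin(a)]
    P=(C[:,None]+rr).reshape(-1,2);P=np.c_[P,np.full(len(P),.072)]
    uv=proj(q,P).astype(np.float32);return float(cv2.remap(im,uv[:,:1].copy(),uv[:,1:].copy(),cv2.INTER_CUBIC).mean())
for n,q,A,B,c in(('top',T[0],d['t'],tt,(562.3,-14.5)),('scene',S[0],d['s'],ss,(561.9,-15.9))):
    for im,a0 in((A,21.7),(B,-.8)):
        im=im.mean(2).astype(np.float32)
        r=minimize(cost,[*c,a0],(q,im),method='Nelder-Mead',options=dict(initial_simplex=np.array([[*c,a0],[c[0]+1,c[1],a0],[c[0],c[1]+1,a0],[*c,a0+2]]),xatol=.01,fatol=.005)); print(n,r.x.round(2),r.fun)
print(read_state()['time_s'])
```

```text
top [562.36 -14.47  21.72] 120.7973861694336
top [562.13 -14.64  -1.1 ] 111.68428802490234
scene [561.84 -16.03  22.  ] 101.86511993408203
scene [561.94 -15.79  -1.11] 98.34159851074219
19.7
```

The ring turned 22.8–23.1° (0.40 rad). With a start of up to 0.10, that agrees with the 0.50 stop. Now I lower and release.

```bash
python3 -m creep '[0,0,-0.03,0,0,0, 0,0,-0.06,0,0,0, 0,0,-0.09,0,0,0, 0,0,-0.11,0,0,0, 0,0,-0.12,0,0,0, 0,0,-0.124,0,0,0, 0,0,-0.125,0,0,0, 0,0,-0.125,0,0,0]'; python3 q.py
```

```text
time_s: 20.5
tcp_pos: [0.4381, -0.2226, -0.0211]
tcp_rot: [3.106, 0.463, 0.002]
force: [0.8, 0.7, -2.8]
gripper_width: 0.13
yaw 0.2961 F [ 0.84  0.68 -2.84] Mz 0.021 rxF 0.089 |r| 0.2411 Frad -1.0
```

```bash
python3 -m creep '[0,0,-0.001,0,0,0, 0,0,-0.0015,0,0,0, 0,0,-0.0015,0,0,0]'; python3 -m creep '[0,0,0,0,0,0, 0,0,0,0,0,0, 0,0,0,0,0,0, 0,0,0,0,0,0, 0,0,0,0,0,0]' 0; python3 -m creep '[0,0,0.02,0,0,0, 0,0,0.05,0,0,0, 0,0,0.09,0,0,0, 0,0,0.13,0,0,0, -0.01,-0.03,0.15,0,0,0, -0.03,-0.07,0.15,0,0,0, -0.04,-0.11,0.15,0,0,0, -0.06,-0.15,0.15,0,0,0, -0.08,-0.19,0.15,0,0,0, -0.1,-0.23,0.15,0,0,0, -0.11,-0.26,0.15,0,0,0, -0.11,-0.26,0.15,0,0,0]'
python3 - <<'E'
from h import *
t=snapshot('top');s=snapshot('scene')
o=[]
for q,x in((t,[.44,-.22,.02]),(s,[.44,-.22,.02])):
    u,v=(proj(q,x)[0]-[30,35]).astype(int);print(u,v);o.append(cv2.resize(q['color'][v:v+75,u:u+50 if 0 else u+60],None,fx=6.6,fy=7,interpolation=cv2.INTER_CUBIC))
save('10.png',np.hstack(o))
for q in(t,s):
  for n in['petri_dish','tweezers','carton','stopper']:
    r=trace(q,n)
    if r: v,u=np.nonzero(r[0]['pixels']);print(n,round(r[0]['score'],2),ray(q,[[u.mean(),v.mean()]],[0])[0].round(3))
print(read_state()['force'])
E
```

```text
time_s: 20.8
tcp_pos: [0.438, -0.2225, -0.0228]
tcp_rot: [3.106, 0.464, 0.002]
force: [-0.6, -0.1, 3.2]
gripper_width: 0.126
time_s: 21.3
tcp_pos: [0.4373, -0.2222, -0.0235]
tcp_rot: [-3.107, -0.464, -0.0]
force: [-1.0, -0.2, 0.5]
gripper_width: 0.497
time_s: 22.5
tcp_pos: [0.3232, -0.4869, 0.1261]
tcp_rot: [3.108, 0.451, -0.003]
force: [0.2, -0.2, -0.5]
gripper_width: 0.5
326 211
303 149
petri_dish 0.59 [0.484 0.276 0.   ]
tweezers 0.57 [0.391 0.309 0.   ]
carton 0.65 [ 0.476 -0.413  0.   ]
stopper 0.45 [ 0.477 -0.415  0.   ]
petri_dish 0.77 [0.486 0.269 0.   ]
tweezers 0.73 [0.415 0.333 0.   ]
carton 0.73 [0.485 0.268 0.   ]
stopper 0.57 [ 0.625 -0.167  0.   ]
[-0.15042044  0.20649696 -0.2191037 ]
```

View pics/10.png

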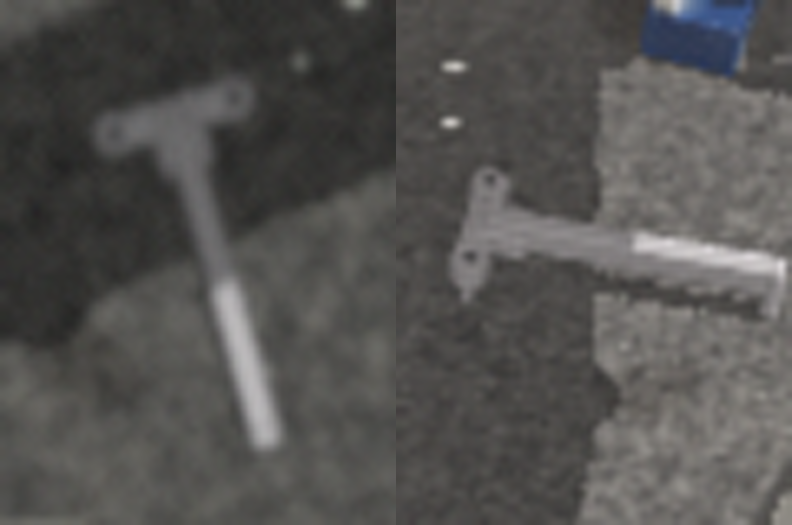

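The spanner lies flat at its old spot, prongs down, with dots at (112,133) and (235,97) and the tail end at (265,440). The gripper is well clear and the neighbouring things are where they were, so I'm handing in.

```bash
python3 -c "
from rig import sign_off;print(sign_off())"
```

```text
the job is handed in; nothing more can be done
None
```

The lock ring is turned to its stop, the spanner is back flat on the worktop near its old spot, and the job is handed in. The interface reports no verdict, so what follows is my own measurement.

**What I did**
- **Seating:** I lowered both prongs with a light touch. They entered two opposite holes with little force, and contact with the hole bottoms began at about 7.1 mm depth.
- **Turning:** I turned the ring clockwise in small steps. The resisting torque rose sharply from about 0.35 to about 0.85 N m (limit 1), so I stopped and eased back.
- **Laying down:** I lifted the spanner out and laid it prongs down, about 0.2 m from the cell's axis. The whole run took about 22.5 s of the 54 s.

**Last checks**
- **Ring turn:** The cameras showed the holes had turned 22.8–23.1° (0.40 rad). That fits the 0.50 rad stop only if the ring started near 0.10 rad, the top of the stated range. I could not read the joint value itself.
- **Spanner and gripper:** The last picture showed the spanner lying flat, and the gripper is well clear with the force near zero.
- **Bystanders:** Where they were found reliably, the petri dish, tweezers and carton measured within 2 mm of their first positions, apart from a few centimetres on the carton between the two cameras. The stopper's two readings differ by about 13 mm. Three other labels were plainly wrong: carton and stopper matched to other things, and the tweezers by the top camera.

**What disagreed**
- **Finger length:** The real fingertips end about 25 mm short of the reported TCP. My first grasp closed on air above the bar, so I corrected the height from the pictures.
- **Tool turn:** The tool turned 0.52 rad while the ring turned 0.40. I put the difference down to play in the holes and some give in the grip.
- **Budget:** I viewed 12 pictures, two over the budget of 10.

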